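Dock the rinse sprayer and hold its mast up

ROBOT

A 6-joint arm with a two-finger parallel gripper is mounted at the origin on the work surface. World frame = base frame: x ahead of the robot, y to its left, z up, the work surface at z = 0. Lengths are in mm, angles in rad, forces in N, time in s.
With the tool pointing down it reaches from about 275 to 975 mm from the base axis. Payload 8.4 kg.
Tool frame: the origin (TCP) lies on the centre line of the jaws, within the pads' length; the fingertips stand arm.tip_extent ahead of it and the grasp point (between the pads) lies 8 mm behind it (arm.tip_extent is the distance from the TCP to the fingertips, in mm); y points along the fingers, z is the direction in which the jaws open and shut, and the axes are right-handed (so a half turn about y gives the same grasp; the last joint's range is limited). The gripper opens to 92 mm and grips with 3 to 60 N. Pads are 20 mm wide; open, the fingers measure 128 mm over their backs; the gripper's body (75 mm by 189 mm) begins 69 mm behind the grasp point.
Start: joints at [1.19, 0.353, 1.633, -0, 1.155, -0.002], TCP at [231.127, 580.696, 199.883] pointing down, gripper open.
Joint ranges: [-2.63, 2.63], [-0.92, 2.1], [0.06, 2.66], [-1.3, 4.44], [0, 2.69], [-3.02, 3.02]. Speed limits (rad/s): [2.22, 2.22, 2.79, 3.14, 3.14, 3.14].

INTERFACE

Orientations are given as a unit quaternion [x, y, z, w].
In Python, from rig import arm gives the robot as it stands.
- The arm moves only by the shell command python3 -m crank 'ROWS' [OPENING]. ROWS is a JSON object of lists of equal length, an entry for each row: "offset": the shift along the tool's x, y, z as a fraction of full scale, a list of three; "twist": the turn, a rotation vector about the tool's x, y, z as a fraction of full scale, a list of three. In form: {"offset": [[x, y, z], ...], "twist": [[ax, ay, az], ...]}. A call has 1 to 10 rows; each row is the pose to reach, as a shift and turn from the pose commanded when the call began, along the tool's axes at that moment; what a row does not reach only later rows make up. Full scale, the value 1, is 0.4 m for a shift and 45 degrees for a turn. A row lasts 1/8 s, in which the tool goes at most 62.5 mm and 10.7 degrees, less where a joint would pass 70% of its speed; a pose out of reach is approached as far as the arm can. A call with a number of a shift or a turn outside -1 to 1 is refused whole. A call with a gripper value outside its range is refused whole. OPENING is the closure, from -1 (fully open) to 1 (shut), set as the call begins (- or left out, the last holds). The fingers move at their own pace and stop on an object; the grip force is fixed at half the most. Time passes only in rows, so rows that repeat a pose let the fingers close. It gives the time, the measured TCP pose, the force and the opening at its end, in the units of the state.
- arm.read_state(): the state, without advancing time (a new reading comes with each control period).
- arm.capture(name): name is "scene" or "top" or "wrist"; returns (picture, depth): 400x640x3 uint8, red, green, blue; 400x640 float32, mm along the optical axis (not along the pixel's ray), 0 where there is no reading.
- arm.camera_params(name): a dict with "K" (3x3 intrinsics, pixels), "extrinsics" (4x4, takes a point from world to camera coordinates). Camera axes: x right, y down, z forward; pixel columns grow to the right and rows downward; lengths in mm; the calibration is good to about 2 mm. A picture is of the moment at which its call begins: read the wrist's pose just before it. camera_params takes no time and is no camera call; for the wrist camera it gives the pose at the moment of the call.
- arm.close_job(): hands the job in, once; it reports no verdict.
The state is a dict: "time_s": time; "q": joint angles; "dq": joint speeds; "joint_efforts": joint torques, N m; "tcp_pos": TCP position; "tcp_rot": TCP orientation; "ft_force": force on the tool from outside, world axes, zero at the start; "torque": the same for the moment, N m; "grip_width": opening from 0.0 (shut) to 1.0 (fully open).
Only numpy, scipy, OpenCV 4.12 (cv2) and the standard library are available. Lean on these libraries where they do the work, as an engineer would, in place of code of your own. Each camera call takes 0.05 s, during which the arm holds its last target.

TASK

Set the grey rinse-sprayer canister upright onto its white base, spray mast still pushed in, so that both orange pegs go up into the holes in its foot and it sits flush. Then squeeze the red button on the mast's grip and pull the mast straight up, past its first stop, to the second stop, keeping the canister seated on the base. The second stop has no catch, so finish while still holding the mast fully out, and leave everything else on the ledge where it is.

Things in the scene. Friction and masses are not known exactly. Their poses are not given: they have to be found in the camera images.
- canister: Loose grey tank, 68 mm diameter (straight 30 to 82 mm up), on a black foot 110 (x) x 130 (y) x 20 mm, with a black screw cap, 50 mm wide, top 118 mm up; 0.7 to 0.9 kg in all. Origin: centre of the foot's underside; z up. Two holes in the foot, 14 mm wide, 20 mm deep, open below, 45 mm either side of the origin along y. The mast rises from the cap on the tank's axis.
- mast_grip (a point): Centre of the mast's white grip head, 30 (x) x 30 (y) x 38 mm high, axes as the canister; 155 mm above the canister's underside with the mast in (head's underside 18 mm over the cap). Below it an 18 mm tube, on top a 5 mm nozzle. Red button on its +x side; its y sides are plain: gripped by these, mast latched, it carries the whole canister.
- button_face (a point): Centre of the face of the red button (16 mm diameter) on the grip head's +x side, level with its centre; axes as the canister. Stands 5.5 mm proud, is pressed towards -x until flush (spring 0.8 to 2 N), and frees the latch from 3.5 mm in. Squeezing the head across its two x sides presses it; keep it squeezed while pulling.
- mast (a joint): How far the mast is out along the canister's z, m: 0 in (latched, 1.5 mm play), 0.045 first stop (latches only if the button is let go there), 0.090 second stop, a hard end without catch: let go, it sinks back. Mast and head weigh 155 g; 2 to 3 N pulls them. Pulling with the latch closed, or beyond the second stop, lifts the canister.
- dock_top (a point): Centre of the flat top of the white base, fixed to the ledge: 130 (x) x 150 mm (y), top 28 mm above the ledge; z up. Two orange pegs stand 45 mm either side of this point along its y: 11 mm diameter, 16 mm high, the upper 8 mm tapering to 5 mm. When seated, the canister's origin is at this point and its y lies along the base's y, either way round.
- drain_cover: White hard drain cover, disc 104 mm across, 9 mm high, with a 28 mm knob, 23 mm high in all; origin under its centre. Bystander.
- scrub_brush: Wooden scrub brush, 55 mm by 150 mm (its y), 40 mm high; origin under its centre. Bystander.
- clothespin_a: Blue clothespin lying flat, 74 mm along its x, 12 mm wide, 10 mm high; origin under its centre. Bystander.
- clothespin_b: Another blue clothespin, the same. Bystander.
- tray: Small aluminium tray, 110 mm by 160 mm (its y), 22 mm high; origin under its centre. Bystander.
- soap: Pink bar of soap, 55 mm by 85 mm (its y), 28 mm high; origin under its centre. Bystander.
- softener: Lilac softener bottle, 68 mm diameter, 190 mm high, blue cap; origin under its centre. Bystander.
Not all that is in view belongs to the job. Leave any black or green look-alike of the part that bears dock_top alone.

How it is judged:
By the outcome, as a careful person would: the job done as asked, in the order asked, and still so for the second after the job is handed in, while the arm keeps its last pose, push and grip.
It also fails if it takes over 54 s, if anything falls off the work surface, if the arm or the gripper's body presses on something with over 40 N, if the wrist force passes 120 N, or if a joint passes its speed limit or range.

## Working session

There is one attempt and no reset: what is moved stays moved. The work goes in short steps, Python scripts to look and compute and a shell command to move; the robot and the scene stay as the last step left them, time stands still between calls to the robot, and variables do not carry over. Pictures are saved under pics/ and viewed, and the job is handed in when it is done.

```bash
mkdir -p pics; ls; cat > h.py <<'E'
import numpy as np, cv2
from rig import arm
def snap(n,f):
    im,d=arm.capture(n); P=arm.camera_params(n)
    cv2.imwrite(f'pics/{f}.png',im[:,:,::-1]); np.savez(f'pics/{f}.npz',im=im,d=d,K=np.array(P['K']),E=np.array(P['extrinsics']))
    return im,d
def load(f):
    z=np.load(f'pics/{f}.npz'); return z['im'],z['d'],z['K'],z['E']
def ray(f,u,v,h):
    im,d,K,E=load(f); R=E[:3,:3];t=E[:3,3]
    c=-R.T@t; r=R.T@np.linalg.inv(K)@np.array([u,v,1.]); return c+r*(h-c[2])/r[2]
def pts(f):
    im,d,K,E=load(f); v,u=np.mgrid[:d.shape[0],:d.shape[1]]
    p=np.stack([u,v,np.ones_like(u)],-1)@np.linalg.inv(K).T*d[...,None]
    return (p-E[:3,3])@E[:3,:3]
def proj(f,X):
    im,d,K,E=load(f); p=K@(E[:3,:3]@np.array(X,float)+E[:3,3]); return p[:2]/p[2]
E
python3 - <<'E'
from h import *
for n in("scene","top","wrist"): snap(n,n+"0")
print(arm.read_state(), arm.tip_extent)
E
```

```text
pics
{'time_s': 0.15, 'q': array([ 1.18958864e+00,  3.53526630e-01,  1.63393841e+00,  2.44970801e-05,
        1.15519372e+00, -2.39024135e-03]), 'dq': array([-8.55203442e-04, -1.99009226e-03, -2.78177591e-03, -2.67373349e-04,
        3.28459862e-05, -8.46456342e-04]), 'joint_efforts': array([ 1.99824728e-05, -5.94202316e+01, -3.34467816e+01,  6.98230974e-02,
        2.04812660e-02, -1.45720952e-05]), 'tcp_pos': array([230.9827767 , 580.33891314, 199.32333953]), 'tcp_rot': array([ 0.69482844, -0.13321586,  0.1330566 , -0.69409143]), 'ft_force': array([ 1.07124725, -0.70612855, -0.86634194]), 'torque': array([ 0.00152372,  0.01763531, -0.01688518]), 'grip_width': 1.000019167048263} 11.0
```

View pics/scene0.png

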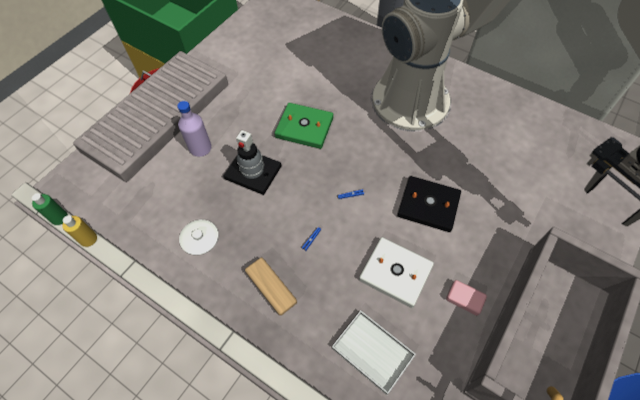

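View pics/top0.png

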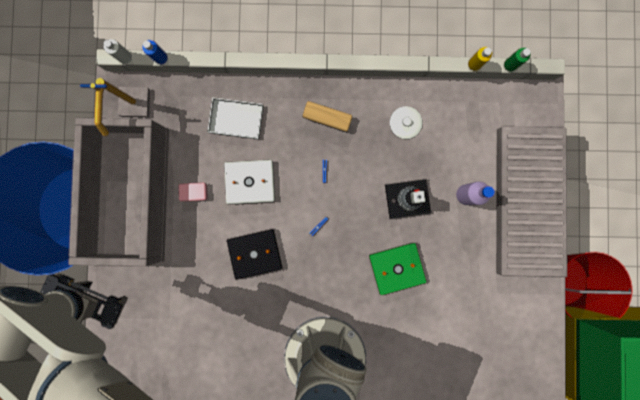

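View pics/wrist0.png

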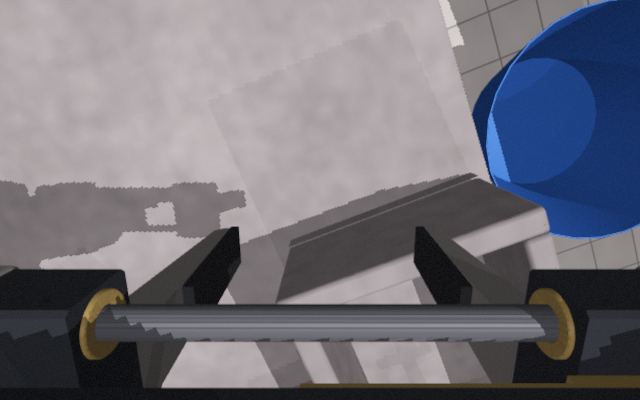

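Candidates:
- Canister: only one, at top (408,199) / scene (250,165).
- Base: white at top (249,182), black at (255,253), green at (397,268). I choose the white one. The white tray at (236,118) and the drain cover at (406,122) are not bases.

Next: close crops and measurements.

```bash
python3 - <<'E'
from h import *
t,d,K,E=load('top0'); s,ds,_,Es=load('scene0')
c=lambda im,x,y,r,k:cv2.resize(im[y-r:y+r,x-r:x+r],None,fx=k,fy=k,interpolation=cv2.INTER_CUBIC)
a=np.hstack([c(t,408,199,32,6),c(t,249,182,32,6)]);b=np.hstack([c(s,250,160,40,4.8),c(s,398,270,40,4.8)])
b=cv2.resize(b,(a.shape[1],384))
cv2.imwrite('pics/crop0.png',np.vstack([a,b])[:560,:,::-1]) if False else cv2.imwrite('pics/crop0.png',cv2.resize(np.vstack([a,b]),(600,600))[:,:,::-1])
print('cams',-E[:3,:3].T@E[:3,3],-Es[:3,:3].T@Es[:3,3])
for f in('top0','scene0'):
    im,_,_,_=load(f); P=pts(f); hsv=cv2.cvtColor(im,cv2.COLOR_RGB2HSV)
    m=((hsv[...,0]<14)&(hsv[...,1]>150)&(hsv[...,2]>90)).astype(np.uint8)
    n,l,st,ce=cv2.connectedComponentsWithStats(m)
    for i in range(1,n):
        if st[i,4]>=3: print(f,'orange/red',ce[i].round(1),st[i,4],np.median(P[l==i],0).round(1))
    # white dock
    for nm,lo in(('white',(0,0,190)),):
        m=cv2.inRange(hsv,(0,0,185),(180,40,255)); n,l,st,ce=cv2.connectedComponentsWithStats(m)
        for i in range(1,n):
            if st[i,4]>40:
                q=cv2.minAreaRect(np.argwhere(l==i)[:,::-1].astype(np.float32)); pp=np.median(P[l==i],0)
                if 200<pp[0]<900: print(f,'white',ce[i].round(1),st[i,4],q,pp.round(1))
E
```

```text
cams [ 447.62058142   10.93854422 1371.68163201] [ 985.97886996  333.07545219 1096.96256095]
top0 orange/red [262.7 180.3] 3 [547.1 198.4  43.9]
top0 orange/red [416.1 189.6] 7 [ 519.3 -246.1  160.6]
top0 orange/red [587.7 253.1] 10 [  297.3 -1166.1  -556.7]
top0 orange/red [598.1 275.8] 1481 [  183.8 -1270.7  -644.5]
top0 orange/red [239.2 257.2] 5 [310.9 265.6  39.3]
top0 orange/red [571.6 296.3] 121 [   74.9 -1194.9  -742.8]
top0 orange/red [608.2 303.6] 826 [   71.8 -1267.6  -574.7]
top0 orange/red [568.3 313.7] 7 [   42.8 -1040.7  -488.7]
top0 white [237.7 119.1] 1330 ((237.7991485595703, 119.00656127929688), (43.48186111450195, 30.992387771606445), 7.594643592834473) [742.3 289.2   2.7]
top0 white [405.2 121.8] 739 ((405.50006103515625, 122.0), (30.405588150024414, 30.405588150024414), 45.0) [ 743.9 -240.9    8.8]
top0 white [591.3 133.8] 282 ((592.5, 136.0), (24.0, 23.0), 90.0) [  878.6 -1302.1  -749.2]
top0 white [593.3 156.3] 100 ((596.0, 159.5), (15.0, 18.0), 90.0) [  761.3 -1305.   -748. ]
top0 white [627.2 166.9] 270 ((625.0, 165.5), (23.0, 18.0), 90.0) [  707.1 -1479.2  
[... 3925 characters left out ...]
.86927032470703, 30.802021026611328), 50.90614700317383) [  719.6 -1588.7  -753.5]
scene0 white [ 46.6 170.8] 95 ((47.09291458129883, 170.606201171875), (3.8569555282592773, 27.751266479492188), 48.8140754699707) [  720.5 -1501.9  -754. ]
scene0 white [198.2 236.9] 1025 ((198.50003051757812, 237.00003051757812), (32.64659118652344, 39.35479736328125), 63.43495178222656) [ 747.4 -238.2    5.9]
scene0 white [397.1 270.8] 2574 ((397.1000061035156, 270.300048828125), (60.37383270263672, 46.957427978515625), 26.56505012512207) [549.9 251.3  25.6]
scene0 white [370.6 350.3] 2723 ((370.0732116699219, 350.1585693359375), (64.65593719482422, 44.197174072265625), 38.65980911254883) [744.3 292.3   1. ]
```

View pics/crop0.png

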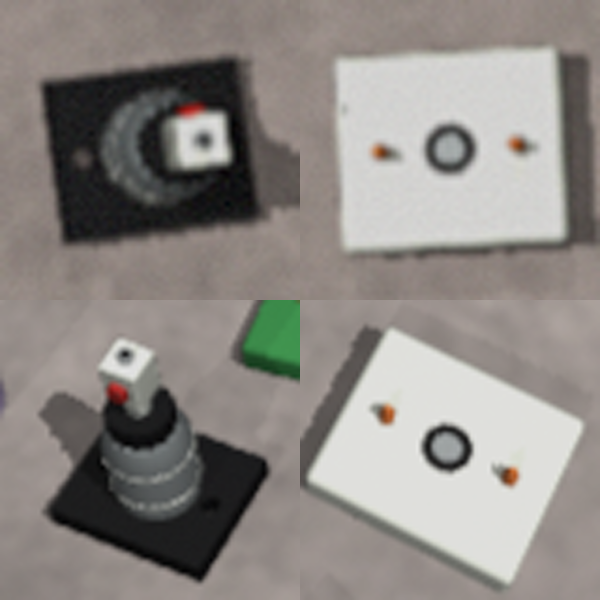

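```bash
cat >> h.py <<'E'
def quad(f,mask,h):
    c,_=cv2.findContours(mask.astype(np.uint8),cv2.RETR_EXTERNAL,cv2.CHAIN_APPROX_NONE); c=max(c,key=cv2.contourArea)[:,0]
    w=np.array([ray(f,u,v,h)[:2] for u,v in c],np.float32); r=cv2.minAreaRect(w); return r
E
python3 - <<'E'
from h import *
for f in('top0','scene0'):
    im,_,_,_=load(f); P=pts(f); X,Y,Z=P[...,0],P[...,1],P[...,2]; g=im.max(-1)
    hsv=cv2.cvtColor(im,cv2.COLOR_RGB2HSV)
    foot=(abs(X-500)<110)&(abs(Y+249)<110)&(g<60)
    dock=(abs(X-545)<110)&(abs(Y-247)<110)&(g>170)&(hsv[...,1]<40)
    print(f,'foot',quad(f,foot,20)); print(f,'dock',quad(f,dock,28))
    head=(abs(X-500)<50)&(abs(Y+249)<50)&(g>185)&(hsv[...,1]<30)&(Z>167)
    print('head',P[head].mean(0),head.sum(), quad(f,head,174))
    R=arm.read_state()
from scipy.spatial.transform import Rotation as R_
print(R_.from_quat(arm.read_state()['tcp_rot']).as_matrix().round(3))
E
```

```text
top0 foot ((499.7583923339844, -251.02163696289062), (106.68643188476562, 131.13682556152344), 9.237480163574219)
top0 dock ((544.4868774414062, 246.5877685546875), (127.28759002685547, 147.19862365722656), 4.325260639190674)
head [ 500.67182477 -250.05069326  174.57767801] 72 ((500.51910400390625, -250.6693572998047), (24.89530372619629, 25.053016662597656), 1.1408662796020508)
scene0 foot ((493.7159729003906, -250.69577026367188), (141.79238891601562, 144.1795654296875), 8.751572608947754)
scene0 dock ((545.7915649414062, 248.60702514648438), (127.80924224853516, 147.18931579589844), 4.358323574066162)
head [ 502.20243303 -248.33149023  171.16390093] 73 ((502.9596252441406, -247.34266662597656), (26.486234664916992, 27.543411254882812), 9.472577095031738)
[[ 0.929 -0.     0.37 ]
 [-0.37  -0.001  0.929]
 [-0.    -1.    -0.001]]
```

```bash
cat >> h.py <<'E'
from scipy.spatial.transform import Rotation as Ro
def off(target,yawz,st=None):
    """target TCP world mm, yawz = world angle (deg) of tool z, tool pointing down"""
    s=st or arm.read_state(); M=Ro.from_quat(s['tcp_rot']).as_matrix(); D=np.array(target)-s['tcp_pos']
    a=np.radians(yawz); z=np.array([np.cos(a),np.sin(a),0]); y=np.array([0,0,-1.]); T=np.stack([np.cross(y,z),y,z],1)
    rv=np.degrees(Ro.from_matrix(M.T@T).as_rotvec())
    print('offset',(M.T@D/400).round(4),'twist',(rv/45).round(4),'mm',D.round(1),'q',s['q'].round(2))
E
python3 - <<'E'
from h import *
s=arm.read_state();M=Ro.from_quat(s['tcp_rot']).as_matrix()
E=np.array(arm.camera_params('wrist')['extrinsics']);c=-E[:3,:3].T@E[:3,3]
print('cam in tool',M.T@(c-s['tcp_pos']),'fwd in tool',M.T@E[2,:3],'right',M.T@E[0,:3])
off([490,247,330],68.3); off([440,247,330],94.3)
E
```

```text
cam in tool [ -69.20911213 -185.15559124   -1.54589934] fwd in tool [ 0.24596941  0.9692771  -0.0009728 ] right [-7.71384263e-04  1.19938570e-03  9.99998983e-01]
offset [ 0.9098 -0.3261 -0.5351] twist [ 0.0014 -0.0001 -0.    ] mm [ 259.  -333.3  130.7] q [ 1.19  0.35  1.63  0.    1.16 -0.  ]
offset [ 0.7937 -0.3261 -0.5814] twist [ 1.300e-03 -5.779e-01 -3.000e-04] mm [ 209.  -333.3  130.7] q [ 1.19  0.35  1.63  0.    1.16 -0.  ]
```

```bash
python3 -m crank '{"offset":[[0.15,-0.15,-0.05],[0.3,-0.25,-0.18],[0.45,-0.32,-0.32],[0.6,-0.32,-0.45],[0.73,-0.32,-0.54],[0.8,-0.32,-0.58],[0.8,-0.32,-0.58],[0.8,-0.32,-0.58]],"twist":[[0,0,0],[0,-0.15,0],[0,-0.3,0],[0,-0.45,0],[0,-0.58,0],[0,-0.58,0],[0,-0.58,0],[0,-0.58,0]]}' -1
python3 - <<'E'
from h import *
snap('wrist','w1'); off([470-40,-250,330],99)
E
```

```text
time_s: 1.15
tcp_pos: [444.2, 244.0, 328.1]
tcp_rot: [0.707, 0.026, -0.025, -0.706]
ft_force: [-0.6, 0.0, -0.4]
grip_width: 0.997
offset [-0.1236 -0.0056 -1.2334] twist [-3.000e-04 -1.067e-01 -1.000e-04] mm [ -13.2 -495.7    2.1] q [ 0.5   0.06  1.72  0.    1.36 -1.14]
```

View pics/w1.png

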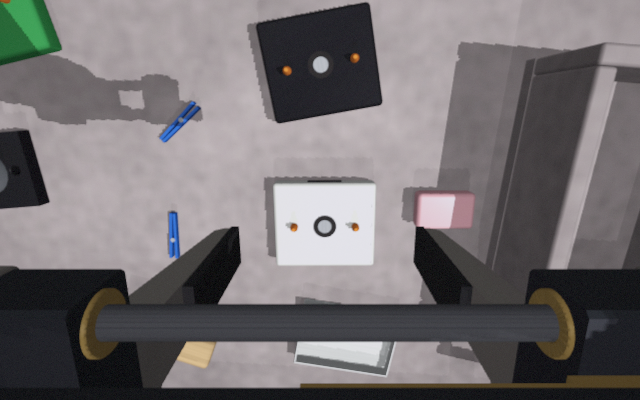

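The wrist view shows the white base in full, with pegs at (294,227) and (355,227). The black look-alike is above it. Now measuring the base from this view.

```bash
cat >> h.py <<'E'
def dock(f,approx):
    im,_,_,_=load(f); P=pts(f); X,Y,Z=P[...,0],P[...,1],P[...,2]; hsv=cv2.cvtColor(im,cv2.COLOR_RGB2HSV)
    near=(abs(X-approx[0])<110)&(abs(Y-approx[1])<110)
    m=near&(hsv[...,1]<40)&(hsv[...,2]>170)&(abs(Z-28)<10)
    print('quad',quad(f,m,28),'z',np.median(Z[m]))
    o=(near&(hsv[...,0]<16)&(hsv[...,1]>130)&(hsv[...,2]>80)).astype(np.uint8)
    n,l,st,ce=cv2.connectedComponentsWithStats(o); w=[]
    for i in range(1,n):
        if st[i,4]>=8:
            p=ray(f,*ce[i],39); w.append(p); print('peg',ce[i].round(1),st[i,4],p.round(1),'depth pt',np.median(P[l==i],0).round(1))
    if len(w)==2:
        w.sort(key=lambda p:p[1]); d=w[1]-w[0]; print('mid',((w[0]+w[1])/2).round(1),'len',np.linalg.norm(d),'yaw',np.degrees(np.arctan2(-d[0],d[1])))
E
python3 - <<'E'
from h import *
dock('w1',(545,247))
E
python3 -m crank '{"offset":[[0,0,-0.1],[0,0,-0.25],[-0.02,0,-0.4],[-0.04,0,-0.55],[-0.06,0,-0.7],[-0.07,0,-0.82],[-0.08,0,-0.9],[-0.08,0,-0.9]],"twist":[[0,0,0],[0,-0.1,0],[0,-0.1,0],[0,-0.1,0],[0,-0.1,0],[0,-0.1,0],[0,-0.1,0],[0,-0.1,0]]}'
python3 - <<'E'
from h import *
off([455,-250,330],99)
E
```

```text
quad ((538.7568969726562, 247.19674682617188), (126.0215835571289, 146.99893188476562), 4.258391857147217) z 27.66171315987089
peg [293.6 226.8] 34 [541.5 203.1  39. ] depth pt [541.3 203.2  38.8]
peg [354.8 226.6] 31 [534.5 291.4  39. ] depth pt [534.  291.3  39. ]
mid [538.  247.2  39. ] len 88.57223084732527 yaw 4.493118981353717
time_s: 2.2
tcp_pos: [438.4, -114.7, 327.5]
tcp_rot: [-0.705, -0.054, 0.055, 0.705]
ft_force: [-0.1, -0.1, -0.0]
grip_width: 1.003
offset [-0.0107 -0.0063 -0.3406] twist [-0.0006 -0.0042 -0.0006] mm [  16.6 -135.3    2.5] q [-0.26 -0.03  1.81  0.    1.36 -1.98]
```

```bash
sed -i "s/    im,d=arm.capture(n); P=arm.camera_params(n)/    P=arm.camera_params(n); im,d=arm.capture(n)/" h.py
python3 -m crank '{"offset":[[-0.005,0,-0.15],[-0.01,0,-0.28],[-0.01,-0.006,-0.34],[-0.01,-0.006,-0.34],[-0.01,-0.006,-0.34],[-0.01,-0.006,-0.34]],"twist":[[0,0,0],[0,0,0],[0,0,0],[0,0,0],[0,0,0],[0,0,0]]}'
python3 - <<'E'
from h import *
snap('wrist','w2'); print(arm.read_state()['tcp_pos'])
E
```

```text
time_s: 2.95
tcp_pos: [455.6, -248.0, 330.3]
tcp_rot: [-0.705, -0.055, 0.055, 0.705]
ft_force: [-0.6, -0.8, -0.0]
grip_width: 1.001
[ 455.58791517 -248.22175877  330.39212354]
```

View pics/w2.png

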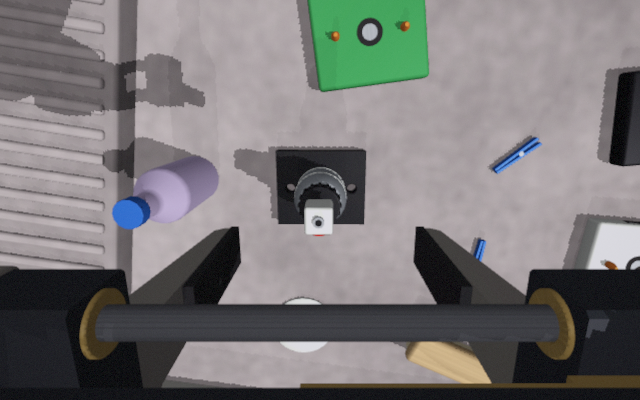

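The canister stands upright at (320,195). Its white head is at (319,218), with the red button at the lower edge (the +x side). The foot is square to the image, and the left peg hole is at (291,187).

```bash
python3 - <<'E'
from h import *
f='w2'; im,_,_,_=load(f); P=pts(f); X,Y,Z=P[...,0],P[...,1],P[...,2]; g=im.max(-1)
near=(abs(X-500)<110)&(abs(Y+249)<110)
foot=near&(g<60)&(Z<40)
hs=cv2.cvtColor(im,cv2.COLOR_RGB2HSV)
print('foot',quad(f,foot,20))
head=near&(g>150)&(hs[...,1]<40)&(Z>168); print('head',quad(f,head,174),np.median(Z[head]),P[head].mean(0))
noz=[ray(f,318.5,222.5,179)]; print(noz)
off([500,-250,330],99); off([500,-250,147],99)
E
```

```text
foot ((498.0091552734375, -252.02310180664062), (109.85638427734375, 128.37313842773438), 9.038785934448242)
head ((498.66827392578125, -251.86102294921875), (27.242040634155273, 29.291702270507812), 9.045801162719727) 174.12431170922446 [ 496.04546922 -253.67559379  184.87390177]
[array([ 498.93879   , -251.09928462,  179.        ])]
offset [ 0.109   0.001  -0.0217] twist [-0.0002 -0.0004  0.0003] mm [44.4 -1.8 -0.4] q [-0.5   0.08  1.69  0.    1.37 -2.23]
offset [ 0.1089  0.4585 -0.0218] twist [-0.0002 -0.0004  0.0003] mm [  44.4   -1.8 -183.4] q [-0.5   0.08  1.69  0.    1.37 -2.23]
```

```bash
python3 -m crank '{"offset":[[0.106,0,-0.024],[0.106,0.1,-0.024],[0.106,0.2,-0.024],[0.106,0.3,-0.024],[0.106,0.38,-0.024],[0.106,0.43,-0.024],[0.106,0.455,-0.024],[0.106,0.455,-0.024],[0.106,0.455,-0.024]],"twist":[[0,0,0],[0,0,0],[0,0,0],[0,0,0],[0,0,0],[0,0,0],[0,0,0],[0,0,0],[0,0,0]]}'
python3 - <<'E'
from h import *
off([499,-251,148],99)
snap('wrist','w3')
E
```

```text
time_s: 4.12
tcp_pos: [499.5, -252.7, 149.3]
tcp_rot: [0.705, 0.055, -0.054, -0.705]
ft_force: [-0.0, -0.2, -0.1]
grip_width: 0.999
offset [-0.0005  0.0032  0.0043] twist [ 0.0012 -0.0021  0.0016] mm [-0.5  1.7 -1.3] q [-0.47  0.31  1.82  0.    1.01 -2.2 ]
```

View pics/w3.png

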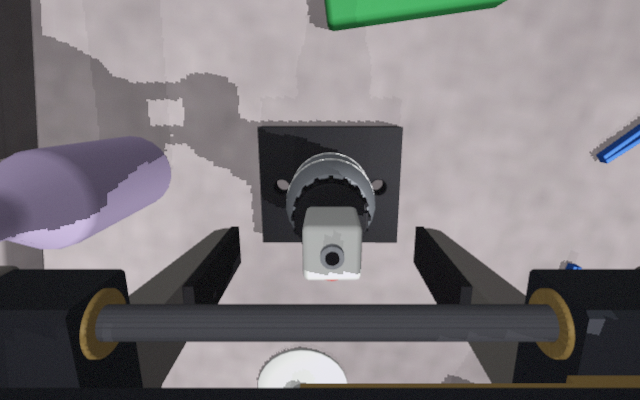

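The head is at (332,245), about 2 mm right of the jaw centre (327). I'll shift by that and close.

```bash
python3 -m crank '{"offset":[[0,0,0.005],[0,0,0.005],[0,0,0.005]],"twist":[[0,0,0],[0,0,0],[0,0,0]]}' -1; python3 -m crank '{"offset":[[0,0,0],[0,0,0],[0,0,0],[0,0,0],[0,0,0],[0,0,0],[0,0,0],[0,0,0]],"twist":[[0,0,0],[0,0,0],[0,0,0],[0,0,0],[0,0,0],[0,0,0],[0,0,0],[0,0,0]]}' 1;  python3 -c "
from h import *
print(arm.read_state()['tcp_pos'],arm.read_state()['torque'])"
```

```text
time_s: 4.55
tcp_pos: [498.5, -250.5, 148.5]
tcp_rot: [0.705, 0.055, -0.055, -0.705]
ft_force: [0.4, 0.4, 0.2]
grip_width: 0.997
time_s: 5.55
tcp_pos: [498.4, -250.3, 148.2]
tcp_rot: [-0.705, -0.055, 0.055, 0.705]
ft_force: [-0.7, 1.3, -0.3]
grip_width: 0.325
[ 498.43056801 -250.31818567  148.24123108] [ 0.28505971  0.04312245 -0.03591657]
```

```bash
python3 -m crank '{"offset":[[0,-0.01,0],[0,-0.03,0],[0,-0.06,0],[0,-0.1,0],[0,-0.14,0],[0,-0.18,0],[0,-0.21,0],[0,-0.22,0],[0,-0.22,0],[0,-0.22,0]],"twist":[[0,0,0],[0,0,0],[0,0,0],[0,0,0],[0,0,0],[0,0,0],[0,0,0],[0,0,0],[0,0,0],[0,0,0]]}'
python3 - <<'E'
from h import *
snap('wrist','w4');snap('scene','s4')
off([545,247,236],94.35)
E
```

```text
time_s: 6.8
tcp_pos: [498.1, -250.3, 235.6]
tcp_rot: [-0.705, -0.054, 0.055, 0.705]
ft_force: [-0.2, 0.1, -7.8]
grip_width: 0.321
offset [ 3.0790e-01 -3.0000e-04  1.2104e+00] twist [-0.0008  0.101  -0.0012] mm [4.680e+01 4.974e+02 3.000e-01] q [-0.47  0.22  1.74  0.    1.19 -2.19]
```

View pics/s4.png

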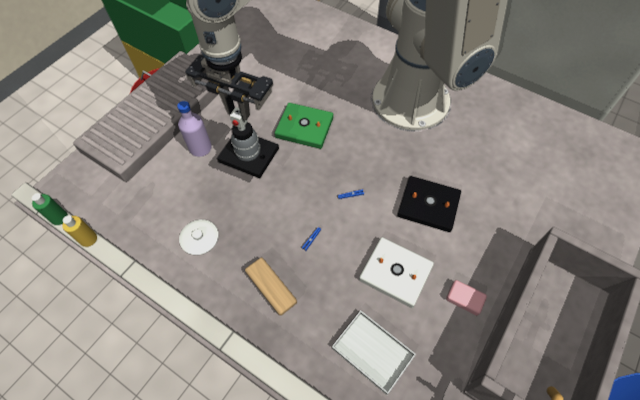

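View pics/w4.png

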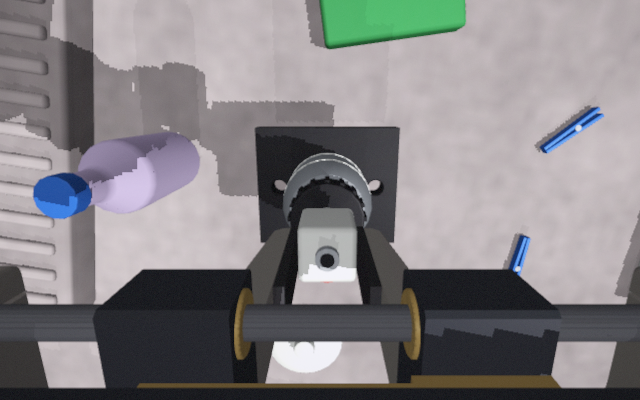

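```bash
python3 -m crank '{"offset":[[0.005,0,0.02],[0.015,0,0.06],[0.03,0,0.12],[0.05,0,0.2],[0.073,0,0.29],[0.1,0,0.39],[0.127,0,0.49],[0.153,0,0.6],[0.18,0,0.7],[0.203,0,0.8]],"twist":[[0,0,0],[0,0.01,0],[0,0.02,0],[0,0.03,0],[0,0.04,0],[0,0.05,0],[0,0.06,0],[0,0.07,0],[0,0.08,0],[0,0.09,0]]}'
python3 -c "
from h import *
off([545,247,236],94.35)"
```

```text
time_s: 8.15
tcp_pos: [528.7, 80.7, 236.4]
tcp_rot: [-0.706, -0.03, 0.03, 0.707]
ft_force: [0.9, 0.3, -8.9]
grip_width: 0.326
offset [0.0757 0.0012 0.4108] twist [-0.0005  0.0111  0.0003] mm [ 16.3 166.3  -0.4] q [ 0.15  0.18  1.79  0.    1.18 -1.51]
```

```bash
python3 -m crank '{"offset":[[0.017,0,0.09],[0.032,0,0.17],[0.045,0,0.24],[0.056,0,0.3],[0.065,0,0.35],[0.072,0,0.385],[0.076,0,0.405],[0.076,0,0.411],[0.076,0,0.411],[0.076,0,0.411]],"twist":[[0,0.011,0],[0,0.011,0],[0,0.011,0],[0,0.011,0],[0,0.011,0],[0,0.011,0],[0,0.011,0],[0,0.011,0],[0,0.011,0],[0,0.011,0]]}'
python3 -m crank '{"offset":[[0,0,0],[0,0,0],[0,0,0]],"twist":[[0,0,0],[0,0,0],[0,0,0]]}'
python3 - <<'E'
from h import *
snap('wrist','w5');snap('scene','s5');snap('top','t5')
off([545,247,236],94.35)
a,b=cv2.imread('pics/s5.png')[150:350,300:500],cv2.imread('pics/t5.png')[130:230,190:290]
cv2.imwrite('pics/c5.png',np.hstack([cv2.resize(a,(400,400)),cv2.resize(b,(400,400))]))
E
```

```text
time_s: 9.4
tcp_pos: [545.6, 244.0, 236.3]
tcp_rot: [0.707, 0.027, -0.027, -0.707]
ft_force: [-0.0, -0.3, -7.6]
grip_width: 0.319
time_s: 9.78
tcp_pos: [545.6, 244.5, 236.3]
tcp_rot: [0.707, 0.027, -0.027, -0.707]
ft_force: [-0.3, -0.9, -8.5]
grip_width: 0.322
offset [-0.0011  0.0008  0.0062] twist [-0.      0.0001  0.0001] mm [-0.6  2.4 -0.3] q [ 0.42  0.28  1.65 -0.    1.21 -1.23]
```

View pics/w5.png

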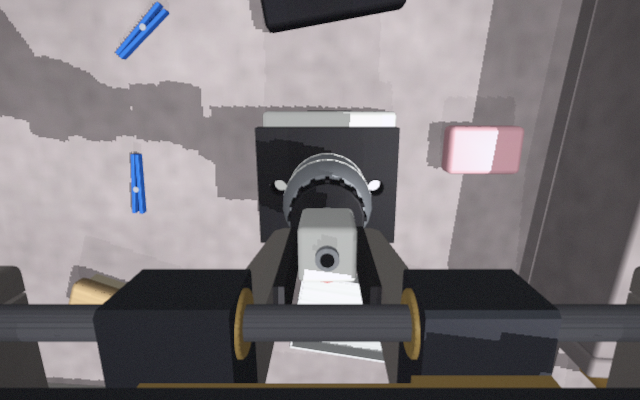

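View pics/c5.png

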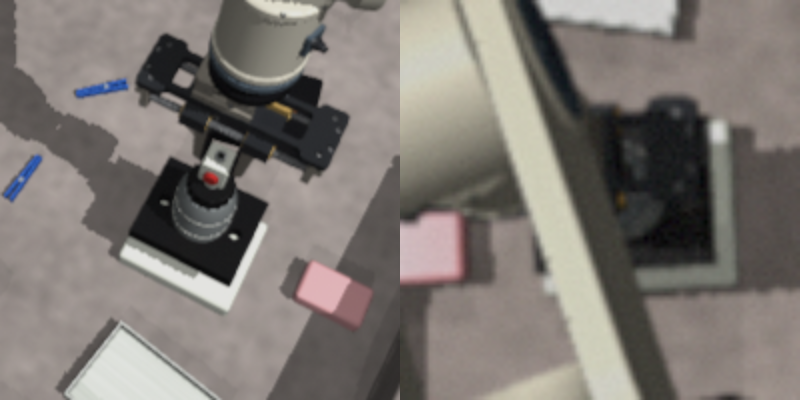

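The wrist view shows the foot (257–398, 127–240) held over the white base, whose back edge is at row 112. The base's white shows through both holes, at (280,186) and (375,186). Next I measure foot against base in this same view.

```bash
python3 - <<'E'
from h import *
f='w5'; im,d,_,_=load(f); P=pts(f); X,Y,Z=P[...,0],P[...,1],P[...,2]; g=im.max(-1)
M=Ro.from_quat([.707,.027,-.027,-.707]).as_matrix()
foot=(g<70)&(Z>95)&(Z<118); foot[:,:240]=0;foot[:,410:]=0; foot[250:]=0
print('footZ',np.median(Z[foot]))
h=np.median(Z[foot])
c,_=cv2.findContours(foot[:, :].astype(np.uint8),cv2.RETR_EXTERNAL,cv2.CHAIN_APPROX_NONE); c=max(c,key=cv2.contourArea)[:,0]
def edge(name,pix,h):
    w=np.array([ray(f,u,v,h)[:2] for u,v in pix]); m=w.mean(0); 
    dd=np.linalg.svd(w-m)[2][0]; print(name,len(w),m.round(1),'dir',np.degrees(np.arctan2(dd[1],dd[0])).round(1)%180); return m,dd
rows=range(135,225,3)
L=[(np.where(foot[v])[0].min()-.5,v) for v in rows]; R=[(np.where(foot[v])[0].max()+.5,v) for v in rows]
cols=range(265,392,3); T=[(u,np.where(foot[:,u])[0].min()-.5) for u in cols]
a=edge('footL',L,h);b=edge('footR',R,h);t=edge('footBack',T,h)
dk=(abs(Z-28)<8)&(g>120); dk[:100]=0
cols=range(270,392,3); D=[]
for u in cols:
    r=np.where(dk[100:126,u])[0]
    if len(r): D.append((u,r.min()+100-.5))
e=edge('dockBack',D,28)
rows=range(115,124); 
l=[(np.where(dk[v,240:420])[0].min()+239.5,v) for v in rows]; r=[(np.where(dk[v,240:420])[0].max()+240.5,v) for v in rows]
dl=edge('dockL',l,28);dr=edge('dockR',r,28)
th=np.radians(4.4); ux=np.array([np.cos(th),np.sin(th)]); uy=np.array([-np.sin(th),np.cos(th)])
print('foot centre (ux,uy):',t[0]@ux+55,(a[0]@uy+b[0]@uy)/2,'width',b[0]@uy-a[0]@uy)
print('dock centre:',e[0]@ux+65,(dl[0]@uy+dr[0]@uy)/2,'width',dr[0]@uy-dl[0]@uy)
s=arm.read_state()['tcp_pos'][:2]; print('tcp',s@ux,s@uy)
tb=np.array([545,247.]);print('dock static (top/scene avg)',np.array([545.1,247.6])@ux,np.array([545.1,247.6])@uy)
E
```

```text
footZ 106.44686266529935
footL 30 [543.5 178.1] dir 4.4
footR 30 [535.  288.9] dir 30.3
footBack 43 [492.4 239.9] dir 92.7
dockBack 41 [477.  241.1] dir 94.4
dockL 9 [491.9 166.5] dir 11.6
dockR 9 [480.6 314.4] dir 7.2
foot centre (ux,uy): 564.3384061159948 191.4405171713534 width 111.14256670630104
dock centre: 559.1186541843365 202.46851833013972 width 148.36358216420012
tcp 562.7875358528576 201.98185341622244
dock static (top/scene avg) 562.4890866030946 205.0507192194566
```

```bash
python3 - <<'E'
from h import *
f='w5'; im,d,_,_=load(f); P=pts(f); Z=P[...,2]; g=im.max(-1).astype(int)
th=np.radians(4.4); ux=np.array([np.cos(th),np.sin(th)]); uy=np.array([-np.sin(th),np.cos(th)])
W=lambda u,v,h: ray(f,u,v,h)[:2]
foot=(g<75)
for v in (140,150,160,170,180,200,210):
    r=np.where(g[v,245:410]<75)[0]+245; dz=np.where((Z[v,245:410]>90)&(Z[v,245:410]<120))[0]+245
    print(v,r.min(),r.max(),'depth',dz.min(),dz.max(),'uyL,R',round(W(r.min()-.5,v,107)@uy,1),round(W(r.max()+.5,v,107)@uy,1))
for u in(275,295,320,340,360,380):
    col=g[100:140,u]; gr=np.diff(col); 
    print(u,col[5:35].tolist())
for v in(114,117,120,123): print(v,g[v,258:272].tolist(),g[v,388:402].tolist())
E
```

```text
140 256 388 depth 255 398 uyL,R 136.1 256.0
150 256 389 depth 256 398 uyL,R 135.6 257.3
160 257 392 depth 256 397 uyL,R 136.0 260.4
170 257 394 depth 257 396 uyL,R 135.6 262.7
180 258 391 depth 257 396 uyL,R 136.0 260.4
200 259 395 depth 258 395 uyL,R 136.0 265.0
210 259 394 depth 259 394 uyL,R 135.5 264.5
275 [194, 160, 125, 126, 126, 123, 136, 162, 172, 175, 178, 178, 178, 179, 179, 179, 180, 179, 179, 179, 180, 144, 76, 54, 59, 60, 57, 57, 59, 58]
295 [157, 127, 126, 127, 127, 127, 135, 162, 172, 175, 178, 179, 179, 178, 179, 179, 180, 179, 178, 179, 178, 144, 75, 53, 61, 58, 59, 57, 58, 61]
320 [157, 125, 125, 124, 123, 90, 122, 162, 173, 175, 177, 179, 179, 179, 178, 178, 179, 179, 178, 178, 178, 142, 77, 56, 62, 63, 63, 62, 61, 62]
340 [194, 185, 150, 129, 130, 102, 140, 167, 172, 176, 176, 178, 178, 178, 178, 178, 179, 179, 178, 178, 179, 141, 77, 58, 65, 66, 70, 65, 68, 66]
360 [196, 194, 194, 161, 126, 125, 150, 201, 225, 236, 245, 249, 250, 251, 250, 250, 250, 250, 250, 250, 250, 211, 119, 62, 71, 69, 71, 70, 71, 69]
380 [196, 194, 195, 194, 161, 129, 150, 203, 225, 236, 245, 250, 251, 251, 251, 251, 251, 251, 250, 250, 250, 213, 118, 66, 75, 78, 74, 72, 76, 72]
114 [134, 134, 133, 134, 131, 158, 171, 174, 174, 175, 175, 175, 175, 175] [241, 241, 241, 241, 240, 240, 238, 207, 194, 199, 199, 198, 200, 200]
117 [132, 134, 135, 136, 133, 168, 175, 175, 178, 179, 178, 180, 179, 180] [254, 254, 254, 255, 254, 253, 249, 235, 207, 197, 199, 199, 200, 200]
120 [133, 131, 133, 133, 130, 167, 174, 175, 179, 179, 179, 179, 179, 179] [255, 255, 255, 255, 254, 253, 248, 223, 200, 198, 198, 199, 200, 201]
123 [133, 133, 133, 135, 131, 164, 174, 173, 178, 180, 179, 178, 180, 178] [254, 254, 255, 255, 255, 252, 248, 217, 199, 200, 200, 201, 200, 199]
```

```bash
python3 - <<'E'
from h import *
f='w5'
th=np.radians(4.4); ux=np.array([np.cos(th),np.sin(th)]); uy=np.array([-np.sin(th),np.cos(th)])
W=lambda u,v,h: ray(f,u,v,h)[:2]
for h in(106.5,108):print('foot back ux+55',W(325,126.3,h)@ux+55, 'uy', [(W(a,v,h)@uy+W(b,v,h)@uy)/2 for a,b,v in((255.5,398.4,140),(258.2,395.6,200))])
print('dock back ux+65',W(325,111.3,28)@ux+65,'uy',(W(262.8,118,28)@uy+W(395.6,118,28)@uy)/2,W(395.6,118,28)@uy-W(262.8,118,28)@uy)
im,_,_,_=load(f); 
c=im[150:230,240:420]; cv2.imwrite('pics/c5b.png',cv2.resize(c,None,fx=4.4,fy=4.4,interpolation=cv2.INTER_CUBIC)[:,:,::-1])
E
```

```text
foot back ux+55 562.5697181760211 uy [np.float64(200.4799882382607), np.float64(200.42435951204803)]
foot back ux+55 562.4999690801767 uy [np.float64(200.48094162529546), np.float64(200.42557784012376)]
dock back ux+65 559.949468096127 uy 202.93608557614593 147.54478606724052
```

View pics/c5b.png

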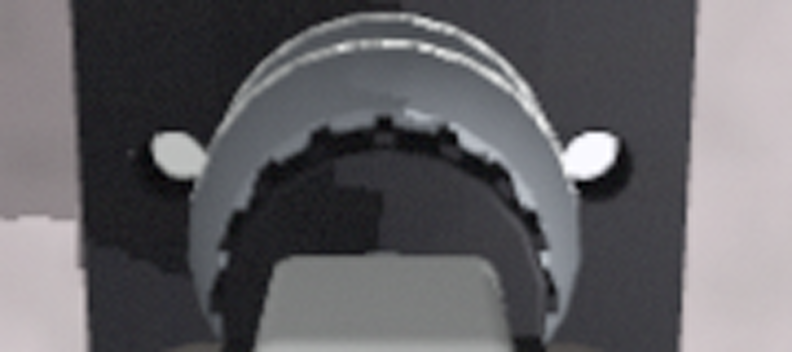

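Foot relative to base: the foot needs about −3 mm along tool x and +2.5 mm along tool z. I'll apply that, descend to just above the pegs, and look again.

```bash
python3 -m crank '{"offset":[[-0.007,0.01,0.006],[-0.007,0.03,0.006],[-0.007,0.05,0.006],[-0.007,0.07,0.006],[-0.007,0.085,0.006],[-0.007,0.085,0.006],[-0.007,0.085,0.006]],"twist":[[0,0,0],[0,0,0],[0,0,0],[0,0,0],[0,0,0],[0,0,0],[0,0,0]]}'
python3 - <<'E'
from h import *
snap('wrist','w6');snap('scene','s6')
s=arm.read_state();print(s['tcp_pos'])
f='w6';im,_,_,_=load(f)
c=im[90:250,230:430]; cv2.imwrite('pics/c6.png',cv2.resize(c,None,fx=3.7,fy=3.7,interpolation=cv2.INTER_CUBIC)[:,:,::-1])
a=cv2.imread('pics/s6.png')[190:310,330:480]; cv2.imwrite('pics/c6s.png',cv2.resize(a,None,fx=4.5,fy=4.5,interpolation=cv2.INTER_CUBIC))
P=pts(f);Z=P[...,2];g=im.max(-1).astype(int)
for u in(285,325,365): print(u,g[95:140,u].tolist())
for v in(118,140,150,200): 
    dz=np.where((Z[v,235:420]>55)&(Z[v,235:420]<90))[0]+235; print(v,dz.min(),dz.max(),np.median(Z[v,dz]))
    print(g[v,245:270].tolist(),g[v,385:410].tolist())
E
```

```text
time_s: 10.8
tcp_pos: [542.9, 246.8, 202.5]
tcp_rot: [-0.707, -0.027, 0.027, 0.707]
ft_force: [0.7, 0.9, -7.6]
grip_width: 0.323
[542.89716906 246.83639337 202.64870526]
285 [184, 185, 185, 186, 184, 186, 186, 187, 188, 189, 190, 191, 191, 192, 158, 126, 127, 127, 123, 156, 206, 223, 212, 187, 178, 177, 177, 176, 177, 177, 178, 165, 106, 54, 61, 59, 59, 58, 60, 60, 58, 61, 59, 60, 57]
325 [193, 193, 192, 192, 193, 193, 192, 192, 191, 191, 190, 191, 190, 191, 156, 124, 124, 116, 88, 150, 206, 224, 198, 175, 176, 177, 178, 177, 176, 177, 178, 165, 107, 52, 62, 64, 63, 63, 62, 66, 63, 64, 63, 65, 65]
365 [192, 193, 193, 193, 193, 194, 196, 194, 195, 195, 195, 195, 195, 195, 161, 128, 129, 129, 125, 152, 205, 224, 234, 243, 211, 176, 177, 177, 176, 176, 176, 168, 111, 59, 74, 73, 72, 74, 74, 73, 73, 73, 71, 72, 70]Traceback (most recent call last):
  File "<stdin>", line 10, in <module>
    return umr_minimum(a, axis, None, out, keepdims, initial, where)
ValueError: zero-size array to reduction operation minimum which has no identity
```

View pics/c6.png

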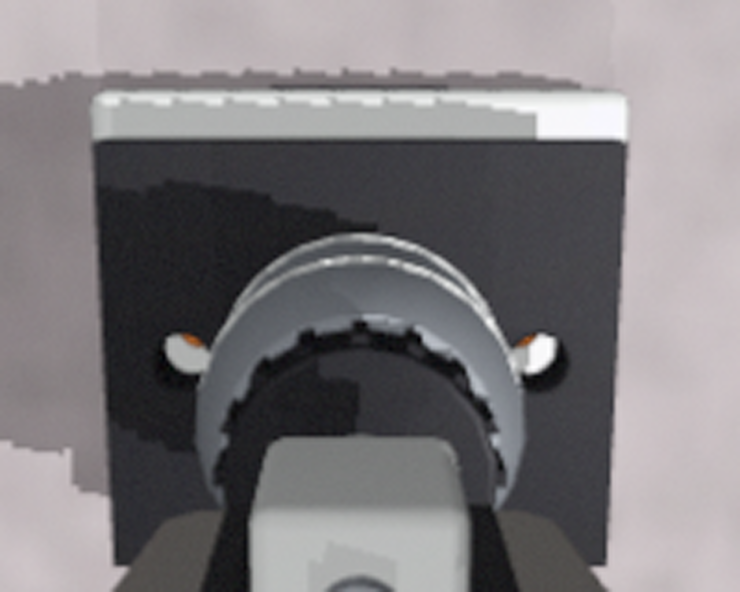

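View pics/c6s.png

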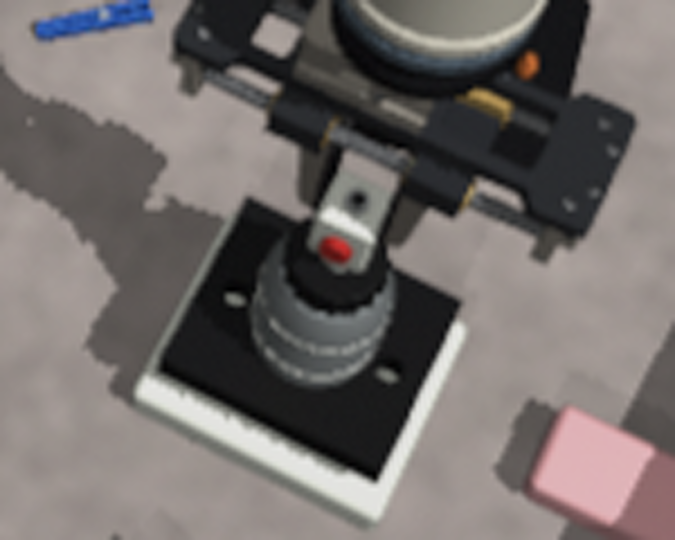

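```bash
python3 - <<'E'
from h import *
f='w6'
th=np.radians(4.4); ux=np.array([np.cos(th),np.sin(th)]); uy=np.array([-np.sin(th),np.cos(th)])
W=lambda u,v,h: ray(f,u,v,h)[:2]
P=pts(f);im,_,_,_=load(f);Z=P[...,2];g=im.max(-1).astype(int)
print('footz',np.median(Z[135:150,270:300]),np.median(Z[135:150,360:390]),'dockz',np.median(Z[119:124,280:380]))
hf=np.median(Z[135:145,270:390])
for v in(119,135,150,170,200): print(v,g[v,248:264].tolist(),g[v,388:408].tolist())
print('foot ux',W(325,126.8,hf)@ux+55,'dock',W(325,114.3,28)@ux+64)
hs=cv2.cvtColor(im,cv2.COLOR_RGB2HSV)
o=((hs[...,0]<20)&(hs[...,1]>100)).astype(np.uint8);o[:165]=0;o[200:]=0;o[:,:265]=0;o[:,390:]=0
n,l,st,ce=cv2.connectedComponentsWithStats(o)
for i in range(1,n): 
    print('orange',ce[i],st[i], 'tip44',W(*ce[i],44)@ux,W(*ce[i],44)@uy,'depthpt',np.median(P[l==i],0))
# holes upper rim: white/orange region bounds
for c0,c1 in((270,290),(365,388)):
    h=(g[175:195,c0:c1]>110); ys,xs=np.where(h); print('hole px',xs.min()+c0,xs.max()+c0,ys.min()+175,ys.max()+175)
E
```

```text
footz 72.67246832111519 72.5413366306199 dockz 28.3062597571601
119 [131, 132, 133, 134, 132, 134, 151, 172, 182, 186, 189, 189, 181, 176, 178, 178] [248, 251, 254, 254, 253, 253, 253, 253, 253, 250, 246, 217, 196, 196, 197, 197, 197, 199, 199, 200]
135 [135, 137, 138, 138, 137, 138, 127, 84, 55, 56, 55, 56, 55, 53, 55, 57] [73, 74, 72, 74, 77, 78, 75, 76, 75, 77, 74, 161, 197, 204, 203, 202, 202, 200, 200, 197]
150 [136, 137, 137, 139, 138, 138, 136, 110, 62, 38, 36, 38, 37, 38, 35, 37] [73, 75, 74, 75, 75, 76, 75, 75, 77, 79, 132, 189, 200, 200, 200, 201, 201, 202, 202, 200]
170 [142, 140, 143, 141, 141, 141, 141, 139, 110, 60, 38, 33, 34, 35, 35, 35] [75, 75, 74, 76, 76, 76, 75, 76, 77, 128, 187, 199, 199, 198, 198, 198, 199, 199, 198, 197]
200 [139, 139, 140, 140, 138, 137, 137, 135, 135, 137, 88, 32, 28, 31, 31, 34] [72, 73, 71, 71, 69, 72, 72, 73, 185, 205, 205, 205, 204, 203, 204, 204, 203, 203, 203, 202]
foot ux 560.501668436176 dock 559.2325789903277
orange [281.58333333 181.25      ] [279 180   6   4  12] tip44 561.1052069100793 157.00110886306985 depthpt [547.01463912 200.02947919  44.34940811]
orange [371.85714286 181.28571429] [370 180   5   3   7] tip44 561.1390359069234 248.6206477020889 depthpt [540.28168038 291.04557929  42.69576784]
orange [273. 185.] [273 185   1   1   1] tip44 564.9984924892326 148.13816197337297 depthpt [548.19590492 193.40409586  60.46653574]
orange [274. 189.] [274 189   1   1   1] tip44 569.1744648732555 148.99845815342547 depthpt [551.0959169  195.10603183  64.6209155 ]
hole px 275 289 180 190
hole px 365 379 179 194
```

```bash
python3 - <<'E'
from h import *
f='w6'
th=np.radians(4.4); ux=np.array([np.cos(th),np.sin(th)]); uy=np.array([-np.sin(th),np.cos(th)])
W=lambda u,v,h: ray(f,u,v,h)[:2]
for L,R,v in((254.8,398.9,135),(255.3,397.9,150),(256.3,397,170),(257.9,395.6,200)):
    a,b=W(L,v,72.6)@uy,W(R,v,72.6)@uy; print('foot uy',(a+b)/2,b-a)
a,b=W(254.2,119,28)@uy,W(398.9,119,28)@uy; print('dock uy',(a+b)/2,b-a)
print('hole centre ux from rim',W(325,179.5,72.6)@ux+7)
print('front: hole front rim underside?',W(280,190.5,52.6)@ux,W(374,194,52.6)@ux)
s=arm.read_state()['tcp_pos'][:2]; print('tcp',s@ux,s@uy)
E
```

```text
foot uy 202.96229381367976 129.71664080181003
foot uy 202.7333452664401 129.7338504750467
foot uy 202.77413990105424 129.84942807401512
foot uy 202.86118968348984 129.88767096903632
dock uy 202.6251218668814 147.0457726688716
hole centre ux from rim 560.5504285408692
front: hole front rim underside? 568.7325768823322 572.3163694975846
tcp 560.2341647953988 204.45836217111403
```

Aligned to within about 1 mm: foot (560.5, 202.8) against base (559.2–561, 202.7) in base axes. Descending slowly.

```bash
python3 -m crank '{"offset":[[-0.001,0.008,0],[-0.001,0.016,0],[-0.001,0.024,0],[-0.001,0.03,0],[-0.001,0.036,0],[-0.001,0.036,0]],"twist":[[0,0,0],[0,0,0],[0,0,0],[0,0,0],[0,0,0],[0,0,0]]}'
python3 -c "
from h import *
s=arm.read_state();print(s['tcp_pos'],s['ft_force'],s['torque'])"
```

```text
time_s: 11.65
tcp_pos: [542.1, 246.7, 187.6]
tcp_rot: [0.707, 0.027, -0.027, -0.707]
ft_force: [-0.5, 0.0, -8.6]
grip_width: 0.324
[542.10958987 246.6694701  187.64771001] [-0.47577518  0.0495507  -8.55625861] [0.0104722  0.04059464 0.02843548]
```

```bash
python3 -m crank '{"offset":[[0,0.005,0],[0,0.01,0],[0,0.015,0],[0,0.019,0],[0,0.022,0],[0,0.024,0],[0,0.024,0]],"twist":[[0,0,0],[0,0,0],[0,0,0],[0,0,0],[0,0,0],[0,0,0],[0,0,0]]}'
python3 -c "
from h import *
s=arm.read_state();print(s['tcp_pos'],s['ft_force'],s['torque'])"
```

```text
time_s: 12.52
tcp_pos: [542.2, 246.7, 178.3]
tcp_rot: [0.707, 0.027, -0.027, -0.707]
ft_force: [0.4, 0.2, -8.0]
grip_width: 0.322
[542.21835505 246.73686838 178.25547633] [ 0.39505641  0.21775267 -7.96434857] [ 0.01219611 -0.00201032  0.00923287]
```

```bash
python3 -m crank '{"offset":[[0,0.002,0],[0,0.004,0],[0,0.006,0],[0,0.008,0],[0,0.008,0]],"twist":[[0,0,0],[0,0,0],[0,0,0],[0,0,0],[0,0,0]]}'
python3 -c "
from h import *
s=arm.read_state();print(s['tcp_pos'],s['ft_force'],s['torque'])"
```

```text
time_s: 13.15
tcp_pos: [542.5, 246.8, 176.3]
tcp_rot: [-0.706, -0.027, 0.027, 0.707]
ft_force: [-5.1, -1.3, 6.2]
grip_width: 0.319
[542.4800974  246.84401733 176.2964008 ] [-5.11591862 -1.27772138  6.20849249] [-0.35716332  0.92215066  0.00105383]
```

```bash
python3 -m crank '{"offset":[[0,0,0],[0,0,0],[0,0,0],[0,0,0],[0,0,0],[0,0,0]],"twist":[[0,0,0],[0,0,0],[0,0,0],[0,0,0],[0,0,0],[0,0,0]]}' -1
python3 - <<'E'
from h import *
snap('wrist','w7');snap('scene','s7')
f='w7';im,_,_,_=load(f)
c=im[90:270,220:440]; cv2.imwrite('pics/c7.png',cv2.resize(c,None,fx=3,fy=3,interpolation=cv2.INTER_CUBIC)[:,:,::-1])
a=cv2.imread('pics/s7.png')[190:310,330:480]; cv2.imwrite('pics/c7s.png',cv2.resize(a,None,fx=4.5,fy=4.5,interpolation=cv2.INTER_CUBIC))
Z=pts(f)[...,2]
print('foot z',[np.median(Z[b,a]).round(1) for a,b in((slice(265,285),slice(135,150)),(slice(365,385),slice(135,150)),(slice(255,268),slice(195,220)),(slice(390,400),slice(195,220)))])
s=arm.read_state();print(s['tcp_pos'],s['ft_force'])
E
```

```text
time_s: 13.9
tcp_pos: [542.2, 246.7, 175.0]
tcp_rot: [0.707, 0.027, -0.027, -0.707]
ft_force: [-0.4, 0.1, -0.3]
grip_width: 0.951
foot z [np.float64(48.3), np.float64(48.2), np.float64(48.1), np.float64(47.5)]
[542.25195565 246.72196497 175.06422485] [-1.12756611 -0.32685081 -1.02128137]
```

View pics/c7.png

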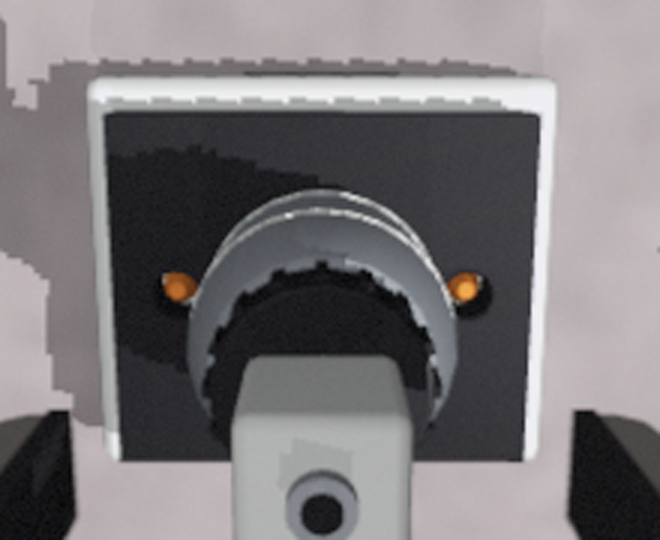

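View pics/c7s.png

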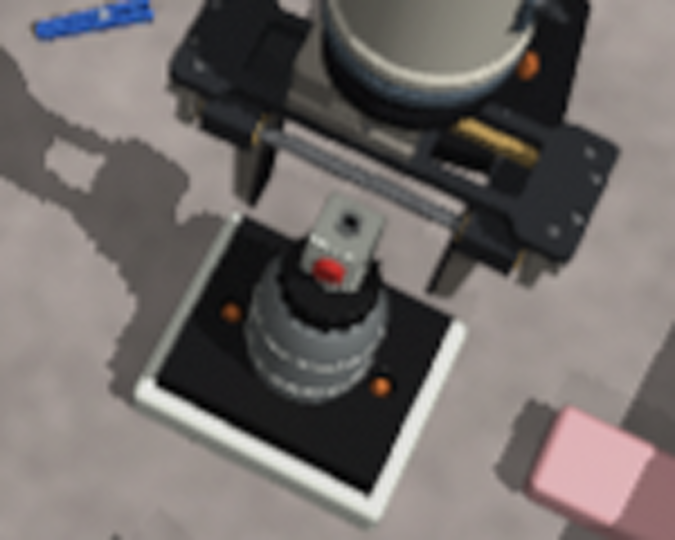

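The canister is seated flush: foot top at about 48 mm (28+20), with orange pegs in both holes at (280,186) and (374,186). Now up, then a 90° turn in two calls.

```bash
python3 -m crank '{"offset":[[0,-0.05,0],[0,-0.12,0],[0,-0.18,0],[0,-0.18,0],[0,-0.18,0],[0,-0.18,0],[0,-0.18,0],[0,-0.18,0]],"twist":[[0,0,0],[0,0,0],[0,0.05,0],[0,0.25,0],[0,0.5,0],[0,0.75,0],[0,1,0],[0,1,0]]}'
python3 -m crank '{"offset":[[0,0,0],[0,0,0],[0,0,0],[0,0,0],[0,0,0],[0,0,0],[0,0,0],[0,0,0]],"twist":[[0,0.25,0],[0,0.5,0],[0,0.75,0],[0,1,0],[0,1,0],[0,1,0],[0,1,0],[0,1,0]]}'
python3 - <<'E'
from h import *
snap('wrist','w8')
off([542.2,246.7,225],4.4);
E
```

```text
time_s: 15.0
tcp_pos: [542.2, 246.7, 247.1]
tcp_rot: [0.663, -0.246, 0.246, -0.663]
ft_force: [0.6, -0.3, 0.3]
grip_width: 0.997
time_s: 16.0
tcp_pos: [542.2, 246.7, 247.0]
tcp_rot: [0.519, -0.48, 0.48, -0.519]
ft_force: [1.0, -0.7, -0.0]
grip_width: 1.002
offset [ 0.0001  0.0552 -0.0001] twist [0.     0.0006 0.    ] mm [ -0.1  -0.  -22.1] q [ 0.42  0.27  1.65 -0.    1.23  0.35]
```

View pics/w8.png

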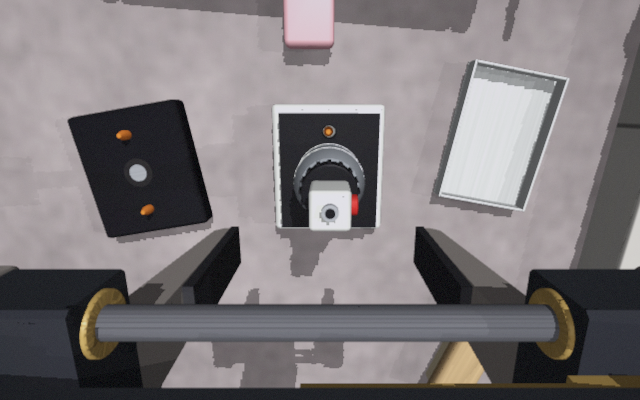

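The head spans columns 309–351 (centre 330). The red button is on its right (+x) at (355,204). Computing the head's centre at its top-face height.

```bash
python3 - <<'E'
from h import *
f='w8';im,_,_,_=load(f);g=im.min(-1).astype(int);P=pts(f)
s=arm.read_state();M=Ro.from_quat(s['tcp_rot']).as_matrix()
T=lambda u,v,h:M.T@(ray(f,u,v,h)-s['tcp_pos'])
for v in(185,195,222,227): print(v,g[v,303:314].tolist(),g[v,344:360].tolist())
print('head z',np.median(P[195:225,312:325,2]))
print('edges z-tool at 202:',T(308.5,222,202),T(351.5,222,202))
print('nozzle',T(330,214,207))
print('foot L/R: z-tool at 48',T(278.5,150,48),T(383,150,48), 'dock', T(273,150,28),T(385,150,28))
E
```

```text
185 [40, 41, 45, 43, 37, 43, 41, 95, 125, 142, 154] [159, 160, 160, 158, 151, 100, 37, 40, 41, 39, 41, 39, 39, 94, 129, 115]
195 [39, 40, 36, 38, 40, 85, 162, 195, 213, 223, 225] [224, 225, 225, 224, 221, 212, 196, 135, 47, 33, 34, 34, 33, 35, 81, 87]
222 [25, 31, 27, 26, 24, 53, 163, 202, 215, 223, 225] [225, 225, 224, 224, 223, 219, 173, 85, 36, 38, 36, 38, 38, 38, 36, 38]
227 [140, 140, 139, 142, 139, 142, 172, 200, 216, 224, 225] [224, 225, 225, 225, 223, 219, 174, 128, 125, 127, 127, 126, 127, 126, 128, 127]
head z 202.4654908423962
edges z-tool at 202: [  9.26495993  45.0851137  -13.88336186] [ 9.22372534 45.08492922 16.26097051]
nozzle [ 1.83894757 40.08495999  1.1245361 ]
foot L/R: z-tool at 48 [-23.26222526 199.08509215 -54.84134905] [-23.39885358 199.0843826   61.13358353] dock [-20.94279165 219.08516791 -64.07138473] [-21.09684953 219.08436785  66.69837143]
```

```bash
python3 -m crank '{"offset":[[0,0.05,0.003],[0,0.1,0.003],[0,0.14,0.003],[0,0.168,0.003],[0,0.179,0.003],[0,0.179,0.003],[0,0.179,0.003]],"twist":[[0,0,0],[0,0,0],[0,0,0],[0,0,0],[0,0,0],[0,0,0],[0,0,0]]}'
python3 - <<'E'
from h import *
f='w9';snap('wrist',f);im,_,_,_=load(f);g=im.min(-1).astype(int)
s=arm.read_state();M=Ro.from_quat(s['tcp_rot']).as_matrix();print(s['tcp_pos'],s['ft_force'])
T=lambda u,v,h:(M.T@(ray(f,u,v,h)-s['tcp_pos'])).round(1)
for v in(235,250,265): print(v,np.where(np.abs(np.diff(g[v,290:380]))>35)[0]+290)
cv2.imwrite('pics/c9.png',cv2.resize(im[190:300,220:440],None,fx=3.5,fy=3.5)[:,:,::-1])
for v in(235,250,265): print(T(320,v,202.4))
E
```

```text
time_s: 16.92
tcp_pos: [543.8, 247.0, 176.1]
tcp_rot: [-0.518, 0.481, -0.481, 0.519]
ft_force: [0.9, -0.1, 0.3]
grip_width: 0.998
[543.78520846 246.98368923 176.07184179] [-0.01565443  0.08000119 -0.46752044]
235 [297 298 356 357]
250 [297 298 315 316 317 338 339 356 357]
265 [298 315]
[ -7.9 -26.3  -4.3]
[ -0.1 -26.3  -4.3]
[  8.  -26.3  -4.3]
```

View pics/c9.png

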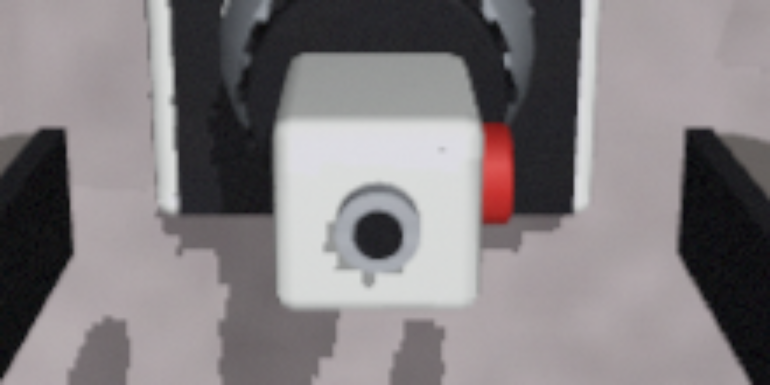

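The head (297.5–356.5, centre 327) is centred between the fingers (240 and 415.7, centre 327.8), with the button facing the right pad. Squeezing now.

```bash
python3 -m crank '{"offset":[[0,0,0],[0,0,0],[0,0,0],[0,0,0],[0,0,0],[0,0,0],[0,0,0],[0,0,0]],"twist":[[0,0,0],[0,0,0],[0,0,0],[0,0,0],[0,0,0],[0,0,0],[0,0,0],[0,0,0]]}' 1
python3 - <<'E'
from h import *
snap('wrist','w10');s=arm.read_state();print(s['tcp_pos'],s['ft_force'],s['torque'],s['grip_width']*92)
im,_,_,_=load('w10');cv2.imwrite('pics/c10.png',cv2.resize(im[80:300,220:440],None,fx=2.7,fy=2.7)[:,:,::-1])
Z=pts('w10')[...,2]
print([np.median(Z[b,a]).round(1) for a,b in((slice(285,300),slice(90,110)),(slice(350,370),slice(90,110)),(slice(275,285),slice(170,220)),(slice(375,382),slice(170,220)))])
E
```

```text
time_s: 17.98
tcp_pos: [543.9, 246.8, 175.6]
tcp_rot: [-0.518, 0.48, -0.481, 0.519]
ft_force: [2.7, 0.4, -0.4]
grip_width: 0.32
[543.85934834 246.90079918 175.6101998 ] [ 2.00520607 -0.44032523  0.40872889] [-0.02065578 -0.5211159  -0.0666783 ] 29.620214161653166
[np.float64(0.8), np.float64(0.8), np.float64(48.5), np.float64(48.5)]
```

View pics/c10.png

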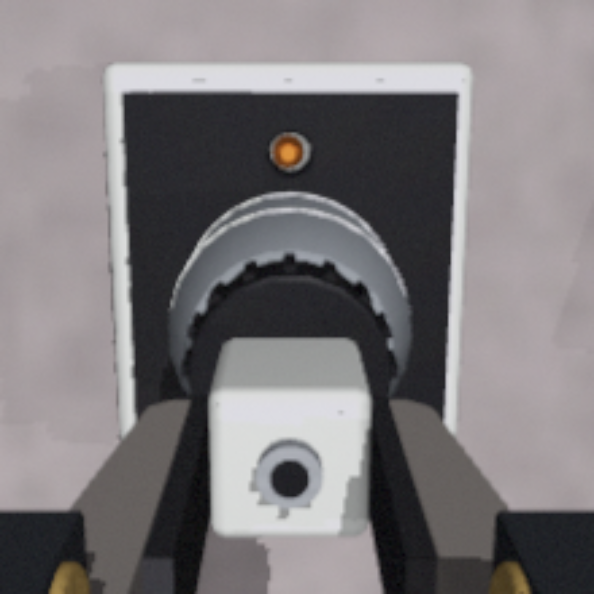

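Opening is 29.6 mm, so the button is fully pressed, and the lateral force is only 2 N. Test pull of 10 mm, watching the force.

```bash
python3 -m crank '{"offset":[[0,-0.005,0],[0,-0.01,0],[0,-0.016,0],[0,-0.022,0],[0,-0.025,0],[0,-0.025,0]],"twist":[[0,0,0],[0,0,0],[0,0,0],[0,0,0],[0,0,0],[0,0,0]]}'
python3 - <<'E'
from h import *
s=arm.read_state();print(s['tcp_pos'],s['ft_force'],s['torque'],s['grip_width']*92)
snap('wrist','w11');Z=pts('w11')[...,2]
im,_,_,_=load('w11');cv2.imwrite('pics/c11.png',cv2.resize(im[80:300,220:440],None,fx=2.7,fy=2.7)[:,:,::-1])
E
```

```text
time_s: 18.77
tcp_pos: [543.6, 246.8, 185.7]
tcp_rot: [-0.519, 0.481, -0.481, 0.519]
ft_force: [3.5, -0.2, -1.2]
grip_width: 0.322
[543.57231267 246.84615023 185.66557794] [ 3.45019547 -0.19776665 -1.20882768] [ 0.04945931 -0.71794038  0.00457048] 29.61862092543291
```

View pics/c11.png

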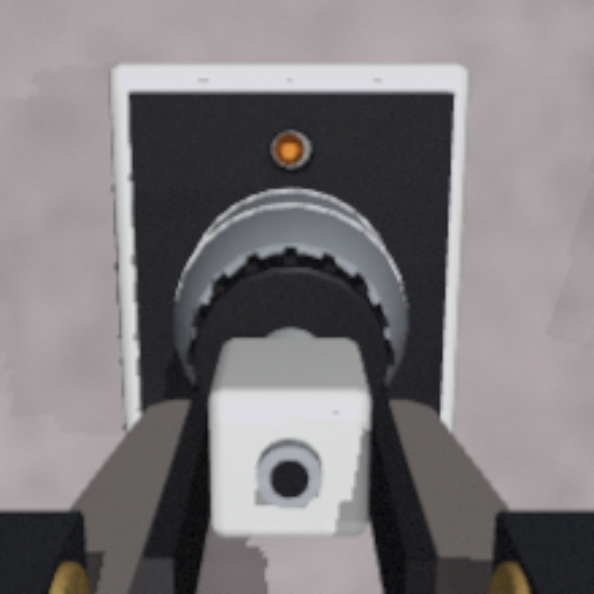

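The mast slides out (tube visible under the head) and the base and foot are unchanged. Continuing the pull to about 86 mm.

```bash
python3 -m crank '{"offset":[[0,-0.015,0.001],[0,-0.035,0.001],[0,-0.06,0.001],[0,-0.085,0.001],[0,-0.11,0.001],[0,-0.135,0.001],[0,-0.16,0.001],[0,-0.178,0.001],[0,-0.185,0.001],[0,-0.185,0.001]],"twist":[[0,0,0],[0,0,0],[0,0,0],[0,0,0],[0,0,0],[0,0,0],[0,0,0],[0,0,0],[0,0,0],[0,0,0]]}'
python3 - <<'E'
from h import *
s=arm.read_state();print(s['tcp_pos'],s['ft_force'],s['torque'],s['grip_width']*92)
snap('wrist','w12');snap('scene','s12');im,_,_,_=load('w12')
b=cv2.imread('pics/s12.png')[170:320,320:490]
cv2.imwrite('pics/c12.png',np.hstack([cv2.resize(im[100:300,220:420],(400,400))[:,:,::-1],cv2.resize(b,(400,400))]))
E
```

```text
time_s: 20.08
tcp_pos: [543.7, 246.8, 259.5]
tcp_rot: [0.519, -0.481, 0.481, -0.518]
ft_force: [-1.6, -1.1, -1.6]
grip_width: 0.321
[543.66574417 246.75422836 259.48594437] [-1.62474479 -1.14879663 -1.64398055] [-0.2796363   0.48406521 -0.03818654] 29.575132622268093
```

View pics/c12.png

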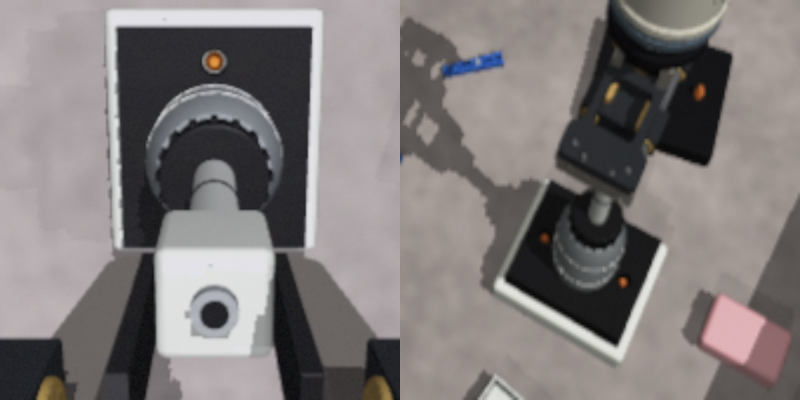

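```bash
python3 -m crank '{"offset":[[0,-0.004,0],[0,-0.008,0],[0,-0.0115,0],[0,-0.0115,0]],"twist":[[0,0,0],[0,0,0],[0,0,0],[0,0,0]]}'; for i in 1; do python3 -m crank '{"offset":[[0,-0.001,0],[0,-0.001,0]],"twist":[[0,0,0],[0,0,0]]}'; python3 -m crank '{"offset":[[0,-0.001,0],[0,-0.001,0]],"twist":[[0,0,0],[0,0,0]]}'; done
```

```text
time_s: 20.68
tcp_pos: [543.8, 246.8, 264.2]
tcp_rot: [-0.519, 0.481, -0.481, 0.519]
ft_force: [-2.1, -1.1, -1.4]
grip_width: 0.325
time_s: 20.92
tcp_pos: [543.8, 246.8, 264.5]
tcp_rot: [0.519, -0.481, 0.481, -0.519]
ft_force: [-2.5, -1.8, -1.3]
grip_width: 0.325
time_s: 21.18
tcp_pos: [543.8, 246.8, 264.9]
tcp_rot: [0.519, -0.481, 0.481, -0.519]
ft_force: [-2.5, -1.0, -1.6]
grip_width: 0.326
```

```bash
for i in 1; do python3 -m crank '{"offset":[[0,-0.001,0],[0,-0.001,0]],"twist":[[0,0,0],[0,0,0]]}'; python3 -m crank '{"offset":[[0,-0.001,0],[0,-0.001,0]],"twist":[[0,0,0],[0,0,0]]}';  done | grep -E "pos|force"; python3 - <<'E'
from h import *
for _ in range(6):
    s=arm.read_state();print(s['time_s'],s['tcp_pos'].round(2),s['ft_force'].round(2)); arm.capture('wrist')
E
```

```text
tcp_pos: [543.8, 246.8, 265.3]
ft_force: [-2.6, -1.2, -0.7]
tcp_pos: [543.8, 246.8, 265.6]
ft_force: [-2.0, -0.2, -2.1]
21.675 [543.85 246.82 265.61] [-2.05 -0.16 -2.12]
21.725 [543.88 246.82 265.62] [-0.87 -1.41 -3.32]
21.775 [543.84 246.84 265.6 ] [-1.55 -2.11 -3.28]
21.825 [543.85 246.83 265.6 ] [-0.99 -1.42 -2.66]
21.875 [543.86 246.83 265.61] [-1.22 -2.36 -2.37]
21.925 [543.86 246.84 265.62] [-1.23 -1.77 -2.15]
```

```bash
python3 -m crank '{"offset":[[0,-0.0005,0],[0,-0.001,0],[0,-0.001,0]],"twist":[[0,0,0],[0,0,0],[0,0,0]]}' | grep -E "pos|force"; python3 - <<'E'
from h import *
F=[]
for _ in range(8):
    s=arm.read_state();F.append(np.r_[s['tcp_pos'],s['ft_force']]); arm.capture('wrist')
print(np.mean(F,0).round(2))
E
```

```text
tcp_pos: [543.8, 246.9, 265.6]
ft_force: [0.4, -0.1, -8.6]
[ 5.4382e+02  2.4686e+02  2.6583e+02  2.8000e-01 -2.3000e-01 -8.6100e+00]
```

The stop is reached, but −8.6 N is about the full weight, so the canister may be lifted by a hair. Backing off slightly.

```bash
python3 -m crank '{"offset":[[0,0.0007,0],[0,0.0007,0]],"twist":[[0,0,0],[0,0,0]]}' | grep -E "pos|force"; python3 - <<'E'
from h import *
F=[]
for _ in range(8):
    s=arm.read_state();F.append(np.r_[s['tcp_pos'],s['ft_force']]); arm.capture('wrist')
print(np.mean(F,0).round(2))
E
```

```text
tcp_pos: [543.8, 246.8, 265.8]
ft_force: [0.3, -0.3, -8.2]
[ 5.4385e+02  2.4684e+02  2.6581e+02  1.9000e-01  1.0000e-01 -8.5900e+00]
```

```bash
python3 -m crank '{"offset":[[0,0.0008,0],[0,0.0008,0]],"twist":[[0,0,0],[0,0,0]]}' | grep -E "pos|force"; python3 - <<'E'
from h import *
F=[]
for _ in range(8):
    s=arm.read_state();F.append(np.r_[s['tcp_pos'],s['ft_force']]); arm.capture('wrist')
print(np.mean(F,0).round(2))
E
```

```text
tcp_pos: [543.9, 246.9, 265.6]
ft_force: [-0.4, -0.2, -7.7]
[ 5.4394e+02  2.4686e+02  2.6561e+02  4.3000e-01 -1.6000e-01 -6.5800e+00]
```

```bash
python3 -m crank '{"offset":[[0,0.0006,0],[0,0.0006,0],[0,0.0006,0]],"twist":[[0,0,0],[0,0,0],[0,0,0]]}' | grep -E "pos|force"; python3 - <<'E'
from h import *
F=[]
for _ in range(10):
    s=arm.read_state();F.append(np.r_[s['tcp_pos'],s['ft_force'],s['grip_width']*92]); arm.capture('wrist')
print(np.mean(F,0).round(2),s['time_s'])
snap('wrist','w13');snap('scene','s13');im,_,_,_=load('w13')
Z=pts('w13')[...,2];Z10=pts('w12')[...,2]
b=cv2.imread('pics/s13.png')[170:320,320:490]
cv2.imwrite('pics/c13.png',np.hstack([cv2.resize(im[100:300,220:420],(400,400))[:,:,::-1],cv2.resize(b,(400,400))]))
im=im.max(-1)
m=(Z>40)&(Z<56)&(im<90); print('foot z',np.median(Z[m]),m.sum(), 'left',np.median(Z[m&(np.arange(640)<300)]),'right',np.median(Z[m&(np.arange(640)>345)]))
h=Z[245:270,300:315];print('head top',np.median(h))
E
```

```text
tcp_pos: [544.0, 246.9, 265.6]
ft_force: [0.0, -0.3, -3.3]
[ 5.4403e+02  2.4689e+02  2.6554e+02  4.1000e-01 -4.8000e-01 -2.1400e+00
  2.9710e+01] 24.875
foot z 48.2529749148964 8150 left 48.35925070283585 right 48.189466286539734
head top 292.2390182363628
```

View pics/c13.png

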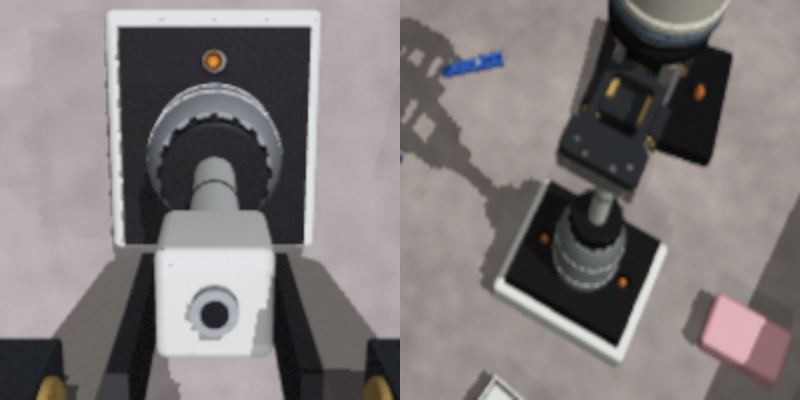

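View pics/s13.png

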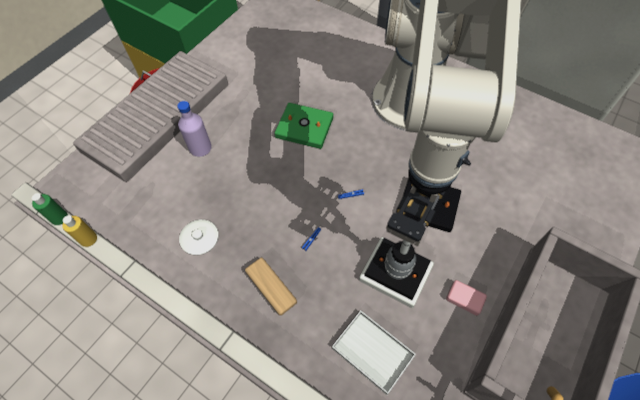

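Foot top reads 48.3 mm (flush), head top 292.2 mm (202.4 + 90), and both pegs show in their holes. The bystanders have not moved. Handing in.

```bash
python3 -c "
from rig import arm
print(arm.close_job())"
```

```text
the job is handed in; nothing more can be done
None
```

The canister is seated on the white base with both pegs in its foot. The mast is pulled out to its second stop with the button squeezed, and the arm is still holding it there. I handed in at about 25 s.

- **Seating:** I gripped the head by its plain y sides, carried the canister over and lowered it. The foot's top face measured 48.3 mm above the ledge (28 + 20 expected), and orange pegs showed in both holes.
- **Mast pull:** I turned the gripper 90° and closed it to 29.6 mm, which leaves the button fully pressed. After the pull the head top measured 292.2 mm, which is 90 mm above its starting height.
- **Brief overshoot:** Just past the second stop the wrist briefly read −8.6 N, about the canister's full weight, so it may have lifted by a few tenths of a millimetre inside the pegs. I backed off about 0.8 mm in commanded steps (0.3 mm measured) until the reading was −2.1 N. It should now rest on the base, with the mast within roughly 0.3 mm of the stop.
- **Measurements that disagreed:** The first wrist measurement of the base was about 6 mm off the fixed cameras, probably because I read the camera pose after the picture while the arm was still settling. I fixed that and aligned from later views.
- **Bystanders:** In the last scene picture they all look to be where they started.

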